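# Pack texture plates with cork separators and slide the tray over to the storage stand

### The arm

A 6-joint arm with a two-finger parallel gripper is mounted at the origin on the work surface; the furniture and walls round the work are solid. World frame = base frame: x ahead of the robot, y to its left, z up, the work surface at z = 0. Lengths are in m, angles in rad, forces in N, time in s.
With the tool pointing down it reaches from about 0.4 to 0.825 m from the base axis. Payload 7 kg.
Tool frame: the origin (TCP) lies at the very end of the fingers, on their centre line; the grasp point (between the pads) lies 19 mm behind it; z points along the fingers, y is the direction in which the jaws open and shut (so a half turn about z gives the same grasp; the last joint's range is limited). The gripper opens to 88 mm and grips with 3 to 60 N. Pads are 19 mm wide; open, the fingers measure 130 mm over their backs; the gripper's body (78 mm by 193 mm) begins 47 mm behind the grasp point.
Start: joints at [-1.014, 0.359, 0.012, 0, -1.224, -0.288], TCP at [0.179, -0.651, 0.227] pointing down, gripper open.
Joint ranges: [-3.07, 3.07], [-1.43, 2.12], [-1.02, 1.25], [-3.03, 1.67], [-3.05, -0], [-3.03, 3.03]. Speed limits (rad/s): [2.39, 2.39, 3.01, 3.14, 3.14, 3.14].

### API

Orientations are given as a rotation vector (axis times angle).
In Python, from rig import observe, grab_frame, calibration, job_done gives the robot as it stands. The module is installed in compiled form; this text tells all that it offers.
- The arm moves only by the tool jog_arm, never from a script. Its argument "series" is text: rows parted by semicolons, each of 7 numbers parted by spaces: the opening, from 0 (shut) to 1 (fully open), then the shift along the world's x, y, z in m, then the turn, a rotation vector about the world's x, y, z in rad. A call has 1 to 12 rows; each row shifts and turns the commanded pose from where the row before left it; what a row does not reach is not made up. A row lasts 1/8 s, in which the tool goes at most 62.5 mm and 10.7 degrees, less where a joint would pass 70% of its speed; a pose out of reach is approached as far as the arm can. A call is refused whole if a number of a shift passes 0.0625 or a number of a turn 0.188, either way. A call with a gripper value outside its range is refused whole. The fingers move at their own pace and stop on an object; "squeeze" is the grip in N (left out, the last holds). Time passes only in rows, so rows that do not move let the fingers close. It gives the time, the measured TCP pose, the force and the opening at its end, in the units of the state.
- observe(): the state, without advancing time (a new reading comes with each control period).
- grab_frame(name): name is "scene" or "top" or "wrist"; returns the picture (480x640x3 uint8, red, green, blue); there is no depth.
- calibration(name): a dict with "fx", "fy", "cx", "cy" (pixels), "origin" and "attitude" of the camera in the world. Camera axes: x right, y down, z forward; pixel columns grow to the right and rows downward; lengths in m; the calibration is good to about 2 mm. A picture is of the moment at which its call begins: read the wrist's pose just before it. calibration takes no time and is no camera call; for the wrist camera it gives the pose at the moment of the call.
- job_done(): hands the job in, once; it reports no verdict.
The state is a dict: "clock": time; "qpos": joint angles; "dq": joint speeds; "effort": joint torques, N m; "tool_pos": TCP position; "eef_rot": TCP orientation; "ft_force": force on the tool from outside, world axes, zero at the start; "moment": the same for the moment, N m; "gripper_width": finger opening in m.
Only numpy, scipy, OpenCV 4.12 (cv2) and the standard library are available. Lean on these libraries where they do the work, as an engineer would, in place of code of your own. Each camera call takes 0.05 s, during which the arm holds its last target. There are 200 camera calls.

### The job

Take the loupe out of the tray and stand it upright on the bench, then pack every brass texture plate into the tray in one pile while the tray is still on the near stand: first a cork sheet, a plate on it, the next cork sheet, a plate on that, and so on, each plate lying flat and roughly centred on its own sheet (a spare sheet may be left over). Then push the loaded tray across the gap, without lifting it or letting it sag into the gap, until it stands squarely and wholly on the far stand with the pile still in order.

Things in the scene. Friction and masses are not known exactly. Their poses are not given: they have to be found in the camera images.
- packing_stand: near stand, fixed: plywood top 130 (x, towards the far stand) by 170 mm (y) on two legs. Origin at the centre of its underside on the bench; top 45 mm above. Its +x axis points to the far (storage) stand. The bench top has a raised rim about 0.35 m to the left and right of the robot's centre line; the bench to the right of the stands is open as far as the rim.
- storage_stand: far stand, fixed: plywood top 135 (x) by 170 mm (y), in line with the near stand behind an open gap of 32 to 42 mm. Origin at the centre of its underside on the bench, top 43 mm above (2 mm lower than the near stand). Along its far edge (+x) runs a wooden lip 8 mm thick and 14 mm high, so 127 mm of top is free, from x = -67 to +59 mm; a tray that touches the lip has its centre at x = +2 mm.
- tray: shallow open aluminium tray, outside 114 (x) by 136 (y) by 20 mm high, walls and floor 4 mm, about 0.25 kg, loose on the near stand, too wide to grip across. Origin at the centre of its underside; +x towards the far stand, so its rear wall (to push on) is at x = -57 mm.
- loupe_mid (a point): black eye loupe (open cup), 30 mm across the top, somewhat less at the foot, 26 mm high, standing upright in the tray at the start; point at its centre, half-way up (z axis up). The bench about 75 mm beyond the far stand's right (-y) side is bare.
- plate_a_mid (a point): etched brass texture plate for the rolling mill, 50 (x) by 36 (y) by 8 mm thick, about 0.12 kg, lying flat on the bench at the start; point at its centre, z up. All plates are alike; not all are present every time.
- plate_b_mid (a point): etched brass texture plate for the rolling mill, 50 (x) by 36 (y) by 8 mm thick, about 0.12 kg, lying flat on the bench at the start; point at its centre, z up. All plates are alike; not all are present every time.
- plate_c_mid (a point): etched brass texture plate for the rolling mill, 50 (x) by 36 (y) by 8 mm thick, about 0.12 kg, lying flat on the bench at the start; point at its centre, z up. All plates are alike; not all are present every time.
- sheet_a_mid (a point): stiff cork separator sheet, 56 (x) by 44 (y) by 6 mm thick, 25 g, lying flat on the bench at the start; point at its centre, z up. All sheets are alike.
- sheet_b_mid (a point): stiff cork separator sheet, 56 (x) by 44 (y) by 6 mm thick, 25 g, lying flat on the bench at the start; point at its centre, z up. All sheets are alike.
- sheet_c_mid (a point): stiff cork separator sheet, 56 (x) by 44 (y) by 6 mm thick, 25 g, lying flat on the bench at the start; point at its centre, z up. All sheets are alike.

How it is judged:
By the outcome, as a careful person would: the job done as asked, in the order asked, and still so for the second after the job is handed in, with the robot touching nothing.
Of plate_a, plate_b, plate_c only 2 to 3 are there at a start; the rules pass over those that are not, and their reading is None.
At some moment in a run one of tray may be knocked a few centimetres aside while the robot is not near it.
It also fails if it takes over 210 s, if anything falls off the work surface, if the arm or the gripper's body presses on something with over 40 N, if the wrist force passes 120 N, or if a joint passes its speed limit or range.

## Working session

There is one attempt and no reset: what is moved stays moved. The work goes in short steps, Python scripts to look and compute and a tool call to move; the robot and the scene stay as the last step left them, time stands still between calls to the robot, and variables do not carry over. Pictures are saved under pics/ and viewed, about 12 in all and at most 16, crops included, and the job is handed in when it is done.

Besides the shell and the picture viewer there is one more tool, called as name(argument=value, ...) on one line, values as JSON. jog_arm: Moves the arm, as the interface text tells. Its arguments: {"type":"object","properties":{"series":{"type":"string"},"squeeze":{"type":"number"}},"required":["series"]}

```bash
mkdir -p pics; ls; python3 - <<'E'
from rig import *
import cv2
for n in("scene","top"):
    cv2.imwrite(f"pics/{n}0.png",grab_frame(n)[:,:,::-1])
    c=calibration(n);print(n,c)
print(observe())
E
```

```text
pics
scene {'fx': 484.72865125316684, 'fy': 484.72865125316684, 'cx': 322.41459282918447, 'cy': 245.5150435636573, 'origin': array([ 0.05986582, -0.54134074,  0.54954741]), 'attitude': array([-2.06702573,  0.7636782 , -0.39617982])}
top {'fx': 458.9543719820798, 'fy': 458.9543719820798, 'cx': 317.77664956865397, 'cy': 244.32494936328973, 'origin': array([ 0.43567625, -0.00543082,  1.1026918 ]), 'attitude': array([-2.18971749,  2.21863318, -0.05337701])}
{'clock': 0.1, 'qpos': array([-1.01389319e+00,  3.59308323e-01,  1.11671451e-02, -2.96456160e-04,
       -1.22410999e+00, -2.88106518e-01]), 'dq': array([ 0.00050778, -0.0039315 ,  0.00104457,  0.00068319,  0.00070591,
        0.00036931]), 'effort': array([-3.44963664e-03, -5.84161341e+01,  2.93748182e+01,  7.01553985e+00,
        1.01635771e-02, -6.36608070e-05]), 'tool_pos': array([ 0.17912111, -0.65035172,  0.2257303 ]), 'eef_rot': array([ 4.20751714e-01, -3.11294339e+00, -2.26359816e-03]), 'ft_force': array([-0.65354155,  0.05007126, -0.49976899]), 'moment': array([-0.04923428, -0.04581806,  0.02813489]), 'gripper_width': 0.08789873684007735}
```

View pics/top0.png

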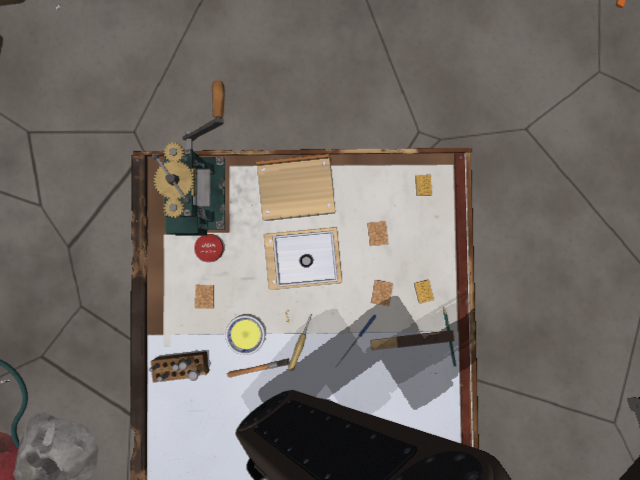

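View pics/scene0.png

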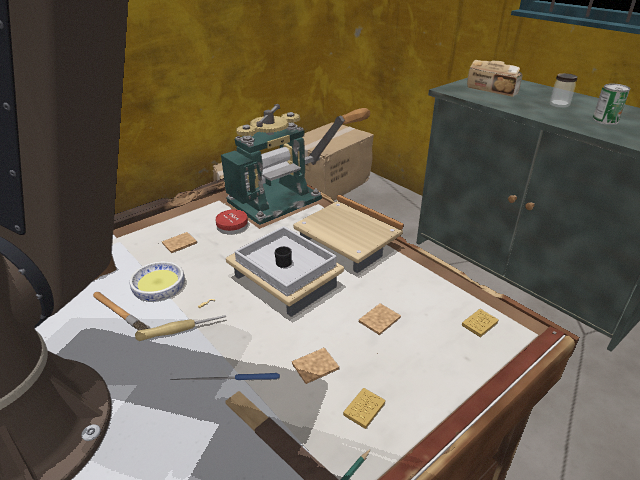

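The top view shows two brass plates at about (424,185) and (424,291), and three cork sheets at (377,233), (382,292) and (205,296). The tray with the loupe at (306,261) is on the near stand, and the far stand is at (296,188). The scene view agrees and shows no third plate.

```bash
cat > h.py <<'E'
import numpy as np, cv2
from rig import *
from scipy.spatial.transform import Rotation as R
def ray(c,uv,z):
    uv=np.atleast_2d(np.asarray(uv,float))
    d=np.c_[(uv[:,0]-c['cx'])/c['fx'],(uv[:,1]-c['cy'])/c['fy'],np.ones(len(uv))]@R.from_rotvec(c['attitude']).as_matrix().T
    o=np.array(c['origin']); return o+d*((z-o[2])/d[:,2])[:,None]
def proj(c,P):
    p=(np.atleast_2d(P)-c['origin'])@R.from_rotvec(c['attitude']).as_matrix()
    return np.c_[p[:,0]/p[:,2]*c['fx']+c['cx'],p[:,1]/p[:,2]*c['fy']+c['cy']]
def rect(P):
    "min-area rectangle of world points: centre, long, short, angle of long side (deg, -90..90)"
    (c,(w,h),a)=cv2.minAreaRect((P[:,:2]*1000).astype(np.float32))
    if w<h: w,h,a=h,w,a+90
    return np.round(np.array(c)/1000,4),round(w,1),round(h,1),round((a+90)%180-90,1)
def blobs(m,amin,amax=1e9):
    cs,_=cv2.findContours(m.astype(np.uint8),cv2.RETR_EXTERNAL,cv2.CHAIN_APPROX_NONE)
    return [c[:,0,:] for c in cs if amin<cv2.contourArea(c)<amax]
def hsv(im): return cv2.cvtColor(im,cv2.COLOR_RGB2HSV).astype(int)
E
python3 - <<'E'
from h import *
for n in("top","scene"):
    im=grab_frame(n);c=calibration(n);H=hsv(im)
    for p in ([(424,185),(377,233),(382,292),(424,291),(296,188),(290,258),(270,260),(400,220)] if n=="top" else [(480,321),(364,407),(380,319),(315,364),(180,242),(340,230),(265,255),(440,310)]): print(n,p,H[p[1],p[0]])
    # cork/brass
    m=(H[...,1]>75)&(H[...,2]>90)&(H[...,0]>4)&(H[...,0]<32)
    m=cv2.morphologyEx(m.astype(np.uint8),cv2.MORPH_CLOSE,np.ones((3,3)))
    for b in blobs(m,150,9000):
        u=b.mean(0)
        P=ray(c,b,.007); r=rect(P); mask=np.zeros(m.shape,np.uint8);cv2.drawContours(mask,[b],-1,1,-1)
        if r[1]<200: print(n,u.round(),r,H[mask>0].mean(0).round())
    d=(H[...,2]<60)
    for b in blobs(d,40,900): print(n,'dark',b.mean(0).round(),rect(ray(c,b,.075)))
E
```

```text
top (424, 185) [ 19 149 147]
top (377, 233) [ 14 115 144]
top (382, 292) [ 14 117 151]
top (424, 291) [ 19 149 192]
top (296, 188) [ 17  89 183]
top (290, 258) [120   9 222]
top (270, 260) [ 17  88 188]
top (400, 220) [ 13  11 208]
top [470. 410.] (array([ 0.0874, -0.3655]), 172.2, 33.1, -1.5) [ 10. 118. 107.]
top [171. 369.] (array([0.1922, 0.3279]), 107.2, 48.8, -84.5) [ 14. 119. 109.]
top [297. 352.] (array([0.227 , 0.0394]), 88.4, 14.9, -22.1) [ 20. 103. 146.]
top [245. 334.] (array([0.2705, 0.1614]), 66.3, 65.8, 89.2) [ 29. 125. 220.]
top [204. 296.] (array([0.3614, 0.258 ]), 52.5, 42.7, -0.2) [ 14. 113. 168.]
top [424. 291.] (array([ 0.3662, -0.2645]), 50.1, 35.4, 12.9) [ 19. 143. 180.]
top [382. 292.] (array([ 0.3638, -0.1645]), 55.1, 42.3, -10.6) [ 14. 114. 161.]
top [469. 281.] (array([ 0.3912, -0.3653]), 157.3, 35.9, -1.6) [ 12. 114. 121.]
top [303. 258.] (array([0.449 , 0.0229]), 173.3, 132.0, -85.2) [ 96.  27. 200.]
top [377. 233.] (array([ 0.5059, -0.157 ]), 54.5, 42.3, 5.6) [ 14. 114. 170.]
top [423. 185.] (array([ 0.6209, -0.2694]), 48.9, 35.5, 2.2) [ 19. 144. 174.]
to
[... 2387 characters left out ...]
5.9, 59.3, 53.7)
scene dark [251. 146.] (array([0.6418, 0.4259]), 90.7, 61.3, -54.7)
scene dark [295. 138.] (array([0.7585, 0.3931]), 106.2, 31.9, 31.9)
scene dark [443. 108.] (array([1.218 , 0.2725]), 196.1, 68.6, 35.2)
scene dark [455.  99.] (array([1.3201, 0.3173]), 92.2, 37.3, 75.5)
scene dark [566.  79.] (array([1.7771, 0.1995]), 63.1, 55.4, -66.3)
scene dark [607.  26.] (array([2.7894, 0.5287]), 333.0, 114.5, 90.0)
scene dark [554.  19.] (array([2.7897, 0.7871]), 215.6, 114.1, 90.0)
scene dark [523.  14.] (array([2.7906, 0.9771]), 170.7, 112.7, 90.0)
scene dark [564.  10.] (array([3.1204, 0.8972]), 446.8, 146.6, 31.2)
scene dark [533.   5.] (array([3.128 , 1.0893]), 426.9, 166.9, 28.3)
```

```bash
cat >> h.py <<'E'
def stands(im,c,pr=True):
    H=hsv(im); m=((H[...,1]>60)&(H[...,2]>100)&(H[...,0]>10)&(H[...,0]<26)).astype(np.uint8)
    m[:150]=0;m[310:]=0;m[:,:235]=0;m[:,350:]=0
    out={}
    m=cv2.morphologyEx(m,cv2.MORPH_OPEN,np.ones((3,3)))
    for b in blobs(m,600): 
        near=b[:,1].mean()>222
        out['near' if near else 'far']=rect(ray(c,b,.045 if near else .043))
        if near: hull=cv2.convexHull(b)
    k=np.zeros(m.shape,np.uint8);cv2.drawContours(k,[hull],-1,1,-1);k=cv2.erode(k,np.ones((3,3)))
    t=cv2.morphologyEx(((H[...,1]<50)&(k>0)).astype(np.uint8),cv2.MORPH_OPEN,np.ones((3,3)))
    b=max(blobs(t,500),key=len); out['tray']=rect(ray(c,b,.065)); out['traypix']=b
    return out
E
python3 - <<'E'
from h import *
im=grab_frame("top");c=calibration("top");o=stands(im,c)
print({k:v for k,v in o.items() if k!='traypix'})
g=im[140:310,230:360,::-1].copy(); cv2.imwrite("pics/t1.png",cv2.resize(g,None,fx=4.5,fy=3.5*4.5/3.5*.78,interpolation=cv2.INTER_CUBIC))
print(R.from_rotvec(observe()['eef_rot']).as_matrix().round(3).tolist())
print(calibration('wrist'))
E
```

```text
Traceback (most recent call last):
  File "h.py", line 29, in stands
    k=np.zeros(m.shape,np.uint8);cv2.drawContours(k,[hull],-1,1,-1);k=cv2.erode(k,np.ones((3,3)))
                                                     ^^^^
UnboundLocalError: cannot access local variable 'hull' where it is not associated with a value
```

```bash
python3 - <<'E'
s=open('h.py').read()
a=s.index("    m=cv2.morphologyEx(m,cv2.MORPH_OPEN"); e=s.index("    k=np.zeros(m.shape")
s=s[:a]+"""    lab,L,st,_=cv2.connectedComponentsWithStats(m)
    for i in range(1,lab):
        if st[i,4]<25: m[L==i]=0
    ys,xs=np.nonzero(m); pts=np.c_[xs,ys]
    nr=pts[ys>224]; fr=pts[ys<=222]
    out['near']=rect(ray(c,nr,.045)); out['far']=rect(ray(c,fr,.043)); hull=cv2.convexHull(nr)
"""+s[e:]
open('h.py','w').write(s)
E
python3 - <<'E'
from h import *
im=grab_frame("top");c=calibration("top");o=stands(im,c)
print({k:v for k,v in o.items() if k!='traypix'})
g=im[140:310,230:360,::-1].copy(); cv2.imwrite("pics/t1.png",cv2.resize(g,None,fx=4,fy=3.5,interpolation=cv2.INTER_CUBIC))
print(R.from_rotvec(observe()['eef_rot']).as_matrix().round(3).tolist())
w=calibration('wrist');print(w, R.from_rotvec(w['attitude']).as_matrix().round(2))
E
```

```text
{'near': (array([0.4483, 0.0218]), 168.5, 128.6, -85.2), 'far': (array([0.6193, 0.0445]), 265.5, 161.2, 89.3), 'tray': (array([0.4479, 0.0164]), 137.4, 115.3, -85.4)}
[[-0.964, -0.266, -0.0], [-0.266, 0.964, 0.001], [0.0, 0.001, -1.0]]
{'fx': 375.46991918127367, 'fy': 375.46991918127367, 'cx': 314.80351315378033, 'cy': 243.91275545554686, 'origin': array([ 0.10290725, -0.67103617,  0.3832955 ]), 'attitude': array([1.78401807, 2.33945895, 0.34909686])} [[-0.26  0.92  0.28]
 [ 0.96  0.25  0.08]
 [ 0.    0.29 -0.96]]
```

View pics/t1.png

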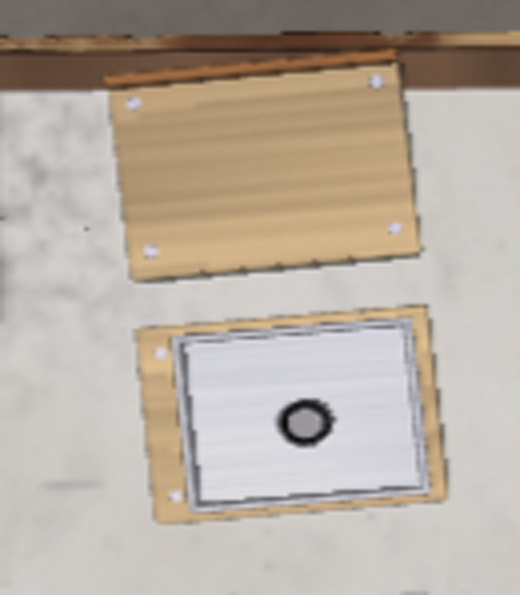

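The crop shows the loupe near the tray centre. The far stand's near edge runs from crop (135,281) to (420,255), and the base of its lip from (110,88) to (400,62). The sizes I measured match the given ones: the tray is 137x115 mm and the near stand 168x129 mm, both with a yaw of about 4.7°. I'll move over the loupe now.

jog_arm(series="1 0.021 0.053 0 0 0 -0.0154; 1 0.021 0.053 0 0 0 -0.0154; 1 0.021 0.053 0 0 0 -0.0154; 1 0.021 0.053 0 0 0 -0.0154; 1 0.021 0.053 0 0 0 -0.0154; 1 0.021 0.053 0 0 0 -0.0154; 1 0.021 0.053 0 0 0 -0.0154; 1 0.021 0.053 0 0 0 -0.0154; 1 0.021 0.053 0 0 0 -0.0154; 1 0.021 0.053 0 0 0 -0.0154; 1 0.021 0.053 0 0 0 -0.0154; 1 0.021 0.053 0 0 0 -0.0154", squeeze=15)

```text
clock: 1.8
tool_pos: [0.4316, -0.0127, 0.2271]
eef_rot: [-0.132, 3.137, 0.001]
ft_force: [0.6, -0.6, 0.4]
gripper_width: 0.0874
```

```bash
cat > w.py <<'E'
from h import *
import sys
c=calibration('wrist');im=grab_frame('wrist');o=observe()
M=R.from_rotvec(o['eef_rot']).as_matrix()
print(o['clock'],o['tool_pos'].round(4),'jaw',np.degrees(np.arctan2(M[1,1],M[0,1])).round(1),M[:,2].round(3),o['ft_force'].round(1),o['gripper_width'].round(4),'q',o['qpos'].round(2))
if len(sys.argv)>1: cv2.imwrite(f"pics/{sys.argv[1]}.png",im[:,:,::-1])
np.savez('last.npz',im=im,c=c)
E
python3 w.py w1; python3 - <<'E'
from h import *
c=calibration('top')
A=ray(c,[(263.75,220.3),(335,212.9),(257.5,165.1),(330,157.7)],.043);print(A.round(4).tolist(),A.mean(0))
E
```

```text
[[0.5365, 0.1108, 0.043], [0.5516, -0.0544, 0.043], [0.6654, 0.1242, 0.043], [0.6808, -0.0446, 0.043]] [0.6085618  0.03401149 0.043     ]Traceback (most recent call last):
  File "w.py", line 5, in <module>
    print(o['clock'],o['tool_pos'].round(4),'jaw',np.degrees(np.arctan2(M[1,1],M[0,1])).round(1),M[:,2].round(3),o['ft_force'].round(1),o['gripper_width'].round(4),'q',o['qpos'].round(2))
                                                                                                                                        ^^^^^^^^^^^^^^^^^^^^^^^^
AttributeError: 'float' object has no attribute 'round'
```

```bash
sed -i "s/o\['gripper_width'\].round(4)/round(o['gripper_width'],4)/" w.py; python3 w.py w1
```

```text
1.9 [ 0.433  -0.0108  0.2268] jaw 95.0 [ 0.001  0.    -1.   ] [-0.5 -0.6  0.3] 0.0878 q [ 0.43 -0.05 -0.49  0.   -1.14 -1.92]
```

View pics/w1.png

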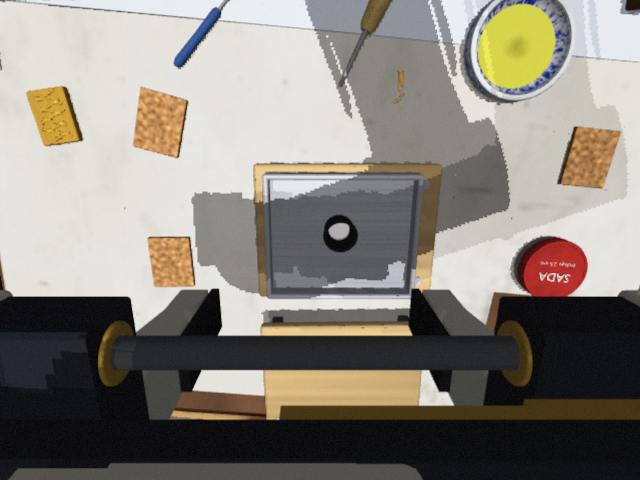

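The wrist camera looks back towards the base. It shows the loupe at (340,233) in the tray, three sheets at (160,122), (172,261) and (590,157), and one plate at (52,115).

```bash
python3 - <<'E'
from h import *
d=np.load('last.npz',allow_pickle=True);im=d['im'];c=d['c'].item();H=hsv(im)
m=(H[...,1]>75)&(H[...,2]>90)&(H[...,0]>4)&(H[...,0]<32)
m[290:]=0
m=cv2.morphologyEx(m.astype(np.uint8),cv2.MORPH_CLOSE,np.ones((3,3)))
for b in blobs(m,1000,9000):
    for z in(.006,.008): print(b.mean(0).round(),z,rect(ray(c,b,z)))
dk=(H[...,2]<45);dk[:200]=0;dk[265:]=0;dk[:,:310]=0;dk[:,370:]=0
for b in blobs(dk,200): print('dark',rect(ray(c,b,.075)),rect(ray(c,b,.049)),b.min(0),b.max(0))
# inner top ellipse (grey opening)
t=(H[...,1]<60)&(H[...,2]>100);t[:155]=0;t[295:]=0;t[:,:255]=0;t[:,445:]=0
# tray: low-sat region within stand
k=((H[...,1]<60));k[:150]=0;k[300:]=0
for uv in [(264,174),(422,174),(267,297),(414,297)]: print(uv,ray(c,uv,.065).round(4))
E
```

```text
[171. 261.] 0.006 (array([ 0.504 , -0.1559]), 55.8, 44.5, 5.3)
[171. 261.] 0.008 (array([ 0.5032, -0.1551]), 55.5, 44.3, 5.3)
[346. 206.] 0.006 (array([0.4527, 0.026 ]), 186.6, 135.3, -85.3)
[346. 206.] 0.008 (array([0.4522, 0.0258]), 185.7, 134.5, -85.3)
[590. 157.] 0.006 (array([0.3604, 0.2576]), 55.5, 43.8, -1.1)
[590. 157.] 0.008 (array([0.3603, 0.2561]), 55.2, 43.5, -1.1)
[159. 122.] 0.006 (array([ 0.3629, -0.1632]), 55.4, 44.3, -10.6)
[159. 122.] 0.008 (array([ 0.3629, -0.1624]), 55.1, 44.1, -10.6)
[ 55. 116.] 0.006 (array([ 0.3649, -0.2625]), 50.1, 39.1, 12.8)
[ 55. 116.] 0.008 (array([ 0.3649, -0.2612]), 49.8, 38.9, 12.8)
[516.  46.] 0.006 (array([0.2697, 0.1613]), 68.9, 68.3, 15.4)
[516.  46.] 0.008 (array([0.2702, 0.1604]), 68.5, 68.0, 15.4)
dark (array([0.4394, 0.0133]), 31.8, 28.7, 40.7) (array([0.4465, 0.0157]), 34.5, 31.1, 40.7) [323 215] [357 251]
(264, 174) [[ 0.3953 -0.0539  0.065 ]]
(422, 174) [[0.3842 0.0784 0.065 ]]
(267, 297) [[ 0.5082 -0.0462  0.065 ]]
(414, 297) [[0.4968 0.09   0.065 ]]
```

jog_arm(series="0.55 0.004 0.012 -0.04 0 0 0; 0.55 0.0035 0.0125 -0.04 0 0 0; 0.55 0 0 -0.04 0 0 0; 0.55 0 0 -0.03 0 0 0; 0.55 0 0 -0.014 0 0 0; 0.55 0 0 -0.0095 0 0 0; 0.55 0 0 0 0 0 0; 0.55 0 0 0 0 0 0")

```text
clock: 2.9
tool_pos: [0.4392, 0.0099, 0.0537]
eef_rot: [-0.132, 3.138, 0.001]
ft_force: [-0.2, -0.4, 0.7]
gripper_width: 0.048
```

```bash
python3 w.py
```

```text
2.95 [0.4392 0.0099 0.0538] jaw 94.8 [ 0.001  0.001 -1.   ] [ 0.2 -0.8  0.4] 0.0482 q [ 0.47  0.17 -0.72  0.   -0.68 -1.96]
```

jog_arm(series="0.55 0.001 0.004 0 0 0 0; 0.2 0 0 0 0 0 0; 0.2 0 0 0 0 0 0; 0.2 0 0 0 0 0 0; 0.2 0 0 0 0 0 0; 0.2 0 0 0 0 0 0", squeeze=12)

```text
clock: 3.7
tool_pos: [0.4398, 0.0138, 0.0531]
eef_rot: [-0.132, 3.139, 0.0]
ft_force: [0.2, 1.3, 1.5]
gripper_width: 0.0283
```

jog_arm(series="0.2 0 0 0.03 0 0 0; 0.2 0 0 0.04 0 0 0; 0.2 0.031 -0.0232 0.02 0 0 0; 0.2 0.031 -0.0232 0 0 0 0; 0.2 0.031 -0.0232 0 0 0 0; 0.2 0.031 -0.0232 0 0 0 0; 0.2 0.031 -0.0232 0 0 0 0; 0.2 0.031 -0.0232 0 0 0 0; 0.2 0 0 -0.04 0 0 0; 0.2 0 0 -0.04 0 0 0; 0.2 0 0 0 0 0 0; 0.2 0 0 0 0 0 0")

```text
clock: 5.2
tool_pos: [0.6265, -0.1256, 0.0643]
eef_rot: [-0.133, 3.138, -0.001]
ft_force: [-0.4, -0.9, -0.4]
gripper_width: 0.0283
```

```bash
python3 w.py
```

```text
5.25 [ 0.627  -0.1254  0.0649] jaw 94.8 [ 0.002 -0.    -1.   ] [0.7 0.3 1.5] 0.0284 q [ 0.11  0.44 -0.27  0.   -0.86 -1.59]
```

jog_arm(series="0.2 0 0 -0.03 0 0 0; 0.2 0 0 -0.02 0 0 0; 0.2 0 0 -0.006 0 0 0; 0.2 0 0 -0.002 0 0 0; 0.2 0 0 0 0 0 0")

```text
clock: 5.88
tool_pos: [0.6266, -0.1254, 0.0063]
eef_rot: [-0.132, 3.137, -0.0]
ft_force: [-0.4, 1.2, 0.0]
gripper_width: 0.0286
```

jog_arm(series="0.2 0 0 -0.002 0 0 0; 0.2 0 0 0 0 0 0")

```text
clock: 6.12
tool_pos: [0.6265, -0.1254, 0.0041]
eef_rot: [-0.132, 3.137, -0.0]
ft_force: [-1.3, 0.1, 3.7]
gripper_width: 0.0286
```

jog_arm(series="0.5 0 0 0 0 0 0; 0.5 0 0 0 0 0 0; 0.65 0 0 0.04 0 0 0; 0.65 0 0 0.05 0 0 0; 0.65 -0.041 -0.011 0.02 0 0 0; 0.65 -0.041 -0.011 0 0 0 0; 0.65 -0.04 -0.01 0 0 0 0; 0.65 0 0 -0.04 0 0 0; 0.65 0 0 -0.03 0 0 0; 0.65 0 0 0 0 0 0")

```text
clock: 7.38
tool_pos: [0.5018, -0.1575, 0.0413]
eef_rot: [0.131, -3.134, -0.0]
ft_force: [0.1, 0.2, 0.4]
gripper_width: 0.0576
```

```bash
python3 w.py w2
```

```text
7.425 [ 0.5032 -0.1576  0.0427] jaw 94.8 [-0.002 -0.    -1.   ] [ 0.4 -0.   0.8] 0.0567 q [ 0.07  0.32 -0.54  0.   -0.72 -1.56]
```

View pics/w2.png

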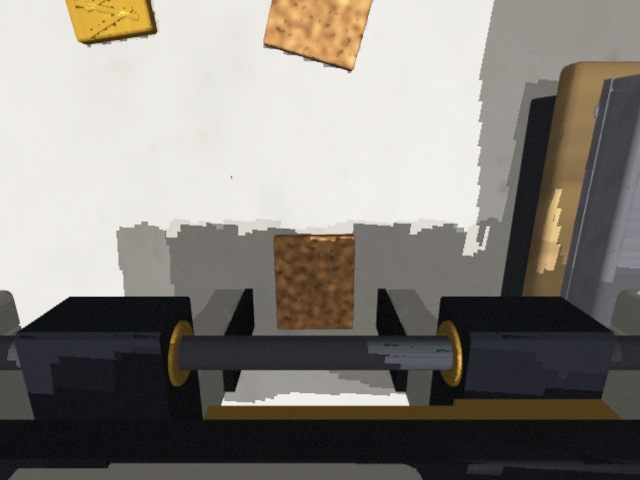

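The sheet at about (315,282) sits between the fingers and square to them, so I'll grip it.

jog_arm(series="0.65 0.001 0 -0.025 0 0 0; 0.65 0 0 -0.01 0 0 0; 0.65 0 0 -0.005 0 0 0; 0.65 0 0 0 0 0 0; 0.3 0 0 0 0 0 0; 0.3 0 0 0 0 0 0; 0.3 0 0 0 0 0 0; 0.3 0 0 0 0 0 0", squeeze=12)

```text
clock: 8.43
tool_pos: [0.5051, -0.1574, 0.0036]
eef_rot: [-0.132, 3.138, -0.0]
ft_force: [-0.5, -0.3, 5.2]
gripper_width: 0.0438
```

```bash
python3 w.py; python3 - <<'E'
from h import *
im=grab_frame("top");o=stands(im,calibration("top"));o.pop('traypix');print(o)
E
```

```text
8.475 [ 0.5051 -0.1574  0.0035] jaw 94.8 [ 0.001 -0.    -1.   ] [-1.5  0.5  5.1] 0.0434 q [ 0.07  0.38 -0.57  0.   -0.62 -1.56]Traceback (most recent call last):
  File "<stdin>", line 2, in <module>
  File "h.py", line 32, in stands
    b=max(blobs(t,500),key=len); out['tray']=rect(ray(c,b,.065)); out['traypix']=b
ValueError: max() iterable argument is empty
```

jog_arm(series="0.3 0 0 0.03 0 0 0; 0.3 0 0 0.05 0 0 0; 0.3 0 0 0.05 0 0 0; 0.3 -0.0165 0.0434 0 0 0 0; 0.3 -0.0165 0.0434 0 0 0 0; 0.3 -0.0165 0.0434 0 0 0 0; 0.3 -0.0165 0.0434 0 0 0 0; 0.3 0 0 0 0 0 0; 0.3 0 0 0 0 0 0")

```text
clock: 9.65
tool_pos: [0.4387, 0.0163, 0.1331]
eef_rot: [-0.134, 3.139, -0.0]
ft_force: [-0.1, 0.4, 0.2]
gripper_width: 0.0435
```

```bash
python3 w.py w3
```

```text
9.7 [0.4388 0.0158 0.133 ] jaw 94.8 [-0. -0. -1.] [-0.4 -1.  -0.7] 0.0433 q [ 0.49  0.05 -0.62  0.   -0.9  -1.97]
```

View pics/w3.png

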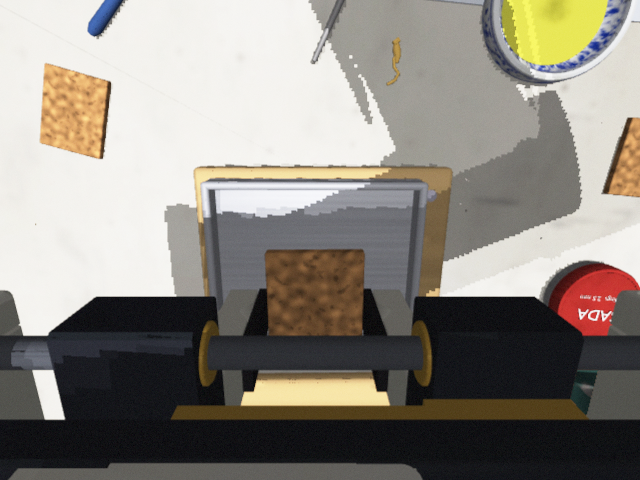

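The sheet is held square above the tray. The tray's rear rim runs from about (203,184) to (427,181).

```bash
python3 - <<'E'
from h import *
c=np.load('last.npz',allow_pickle=True)['c'].item()
A=ray(c,[(202,184),(427,181)],.065);B=ray(c,[(266,252),(363,252),(266,335),(363,335)],.133)
d=A[1]-A[0];a=np.arctan2(-d[0],d[1]);print(A.round(4),np.linalg.norm(d),np.degrees(a),(A.mean(0)+.057*np.array([np.cos(a),np.sin(a),0])).round(4));print(B.round(4))
E
```

```text
[[ 0.3967 -0.0544  0.065 ]
 [ 0.3836  0.0793  0.065 ]] 0.13436210120191283 5.585598402660893 [0.4469 0.018  0.065 ]
[[ 0.4131 -0.0069  0.133 ]
 [ 0.4096  0.0357  0.133 ]
 [ 0.4544 -0.005   0.133 ]
 [ 0.4506  0.0407  0.133 ]]
```

jog_arm(series="0.3 0 0.001 -0.04 0 0 0; 0.3 0 0 -0.03 0 0 0; 0.3 0 0 -0.008 0 0 0; 0.3 0 0 -0.002 0 0 0; 0.3 0 0 0 0 0 0")

```text
clock: 10.32
tool_pos: [0.4394, 0.0171, 0.0538]
eef_rot: [-0.131, 3.138, 0.001]
ft_force: [-0.2, -0.1, 0.3]
gripper_width: 0.0438
```

jog_arm(series="0.3 0 0 -0.0015 0 0 0; 0.3 0 0 0 0 0 0; 0.6 0 0 0 0 0 0; 0.6 0 0 0 0 0 0; 0.6 0 0 0.03 0 0 0; 0.6 0 0 0.05 0 0 0; 0.6 0 0 0.02 0 0 0")

```text
clock: 11.2
tool_pos: [0.4398, 0.0176, 0.1541]
eef_rot: [-0.132, 3.135, 0.002]
ft_force: [0.2, 0.0, -1.2]
gripper_width: 0.0526
```

jog_arm(series="0.6 0.0258 -0.041 0 0 0 -0.01; 0.6 0.0258 -0.041 0 0 0 -0.01; 0.6 0.0258 -0.041 0 0 0 -0.01; 0.6 0.0258 -0.041 0 0 0 -0.01; 0.6 0.0258 -0.041 0 0 0 -0.01; 0.6 0.0258 -0.041 0 0 0 -0.008; 0.6 0.0258 -0.041 0 0 0 0; 0.6 0 0 -0.04 0 0 0; 0.6 0 0 -0.03 0 0 0; 0.6 0 0 0 0 0 0; 0.6 0 0 0 0 0 0")

```text
clock: 12.58
tool_pos: [0.6201, -0.27, 0.0827]
eef_rot: [-0.042, 3.14, -0.001]
ft_force: [-0.1, -0.1, 0.8]
gripper_width: 0.0523
```

```bash
cat >> w.py <<'E'
def blobsnear(zs=(.006,.008)):
    H=hsv(im);m=(H[...,1]>75)&(H[...,2]>60)&(H[...,0]>4)&(H[...,0]<32);m[335:]=0
    m=cv2.morphologyEx(m.astype(np.uint8),cv2.MORPH_CLOSE,np.ones((3,3)))
    for b in blobs(m,1000):
        if b[:,0].min()>0 and b[:,1].min()>0: print(b.mean(0).round(),b.min(0),b.max(0),[rect(ray(c,b,z)) for z in zs])
if len(sys.argv)>2: blobsnear()
E
python3 w.py w4 b; python3 - <<'E'
from h import *
c=calibration("top");im=grab_frame("top");o=stands(im,c);o.pop('traypix');print(o)
cv2.imwrite("pics/t2.png",im[150:310,220:480,::-1].repeat(3,0).repeat(3,1))
E
```

```text
12.625 [ 0.6204 -0.2699  0.0832] jaw 91.5 [ 0.002 -0.001 -1.   ] [ 0.5 -0.7  0.3] 0.0526 q [-0.12  0.47 -0.16  0.   -0.94 -1.42]
[294. 327.] [257 318] [336 334] [(array([ 0.6726, -0.281 ]), 55.5, 12.5, -88.5), (array([ 0.6715, -0.2809]), 55.0, 12.4, -88.5)]
[315. 254.] [288 217] [344 290] [(array([ 0.6199, -0.2691]), 50.6, 36.0, 0.6), (array([ 0.6192, -0.2692]), 50.2, 35.7, 0.6)]
{'near': (array([0.446 , 0.0502]), 128.8, 111.5, 4.5), 'far': (array([0.6196, 0.069 ]), 216.5, 161.2, 89.3), 'tray': (array([0.4456, 0.0412]), 115.5, 87.8, 4.5)}
```

View pics/t2.png

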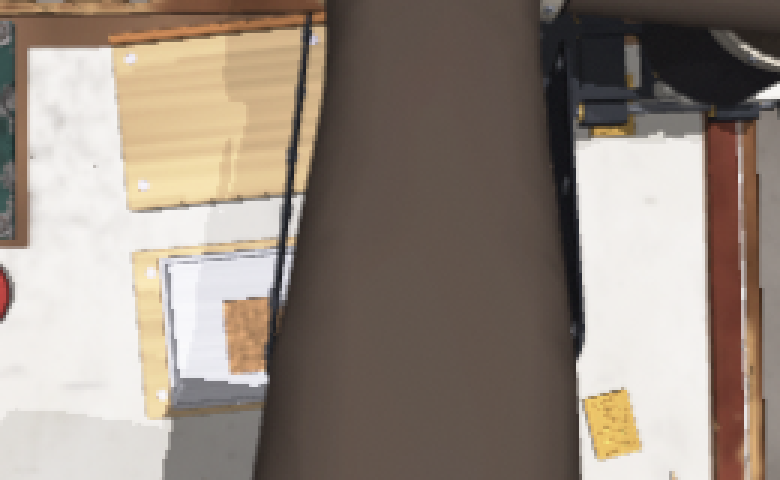

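The first sheet lies flat in the tray. The wrist view puts the plate at (0.6195, -0.2692), which is centred under the gripper.

jog_arm(series="0.6 -0.0005 0.0008 -0.04 0 0 -0.012; 0.6 0 0 -0.025 0 0 0; 0.6 0 0 -0.01 0 0 0; 0.6 0 0 -0.0045 0 0 0; 0.3 0 0 0 0 0 0; 0.3 0 0 0 0 0 0; 0.3 0 0 0 0 0 0; 0.3 0 0 0 0 0 0", squeeze=20)

```text
clock: 13.68
tool_pos: [0.6195, -0.2692, 0.0031]
eef_rot: [-0.023, 3.14, -0.001]
ft_force: [-0.9, 0.7, 5.4]
gripper_width: 0.0358
```

jog_arm(series="0.3 0 0 0.03 0 0 0; 0.3 0 0 0.05 0 0 0; 0.3 0 0 0.05 0 0 0; 0.3 -0.0258 0.041 0 0 0 0.01; 0.3 -0.0258 0.041 0 0 0 0.01; 0.3 -0.0258 0.041 0 0 0 0.01; 0.3 -0.0258 0.041 0 0 0 0.01; 0.3 -0.0258 0.041 0 0 0 0.01; 0.3 -0.0258 0.041 0 0 0 0.01; 0.3 -0.0258 0.041 0 0 0 0.01; 0.3 0 0 0 0 0 0; 0.3 0 0 0 0 0 0")

```text
clock: 15.18
tool_pos: [0.4384, 0.0182, 0.1323]
eef_rot: [-0.134, 3.138, 0.0]
ft_force: [0.1, 0.3, -1.4]
gripper_width: 0.0358
```

```bash
python3 w.py w5
```

```text
15.225 [0.4385 0.0177 0.1321] jaw 94.8 [ 0.  0. -1.] [ 0.1  0.4 -0.9] 0.0354 q [ 0.49  0.05 -0.62  0.   -0.9  -1.98]
```

View pics/w5.png

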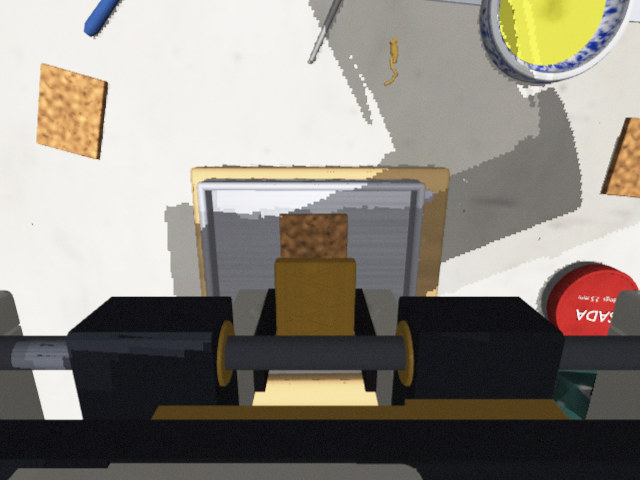

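```bash
cat > e.py <<'E'
from h import *
import sys
c=np.load('last.npz',allow_pickle=True)['c'].item()
# args: u1 v1 u2 v2 z halflen  -> centre of a part from its rear (base-side) edge
for i in range(1,len(sys.argv),6):
    a=list(map(float,sys.argv[i:i+6])); A=ray(c,[a[:2],a[2:4]],a[4]); d=A[1]-A[0]; t=np.arctan2(-d[0],d[1])
    print('len',np.linalg.norm(d).round(4),'yaw',np.degrees(t).round(1),'centre',(A.mean(0)+a[5]*np.array([np.cos(t),np.sin(t),0])).round(4))
E
python3 e.py 280 213 347 213 .055 .028 275 260 355 260 .137 .025 198 184 424 181 .065 .057
```

```text
len 0.0426 yaw 4.8 centre [0.4382 0.0178 0.055 ]
len 0.0344 yaw 4.8 centre [0.4379 0.0187 0.137 ]
len 0.1344 yaw 5.6 centre [0.4466 0.0178 0.065 ]
```

jog_arm(series="0.3 0 0 -0.04 0 0 0; 0.3 0 0 -0.025 0 0 0; 0.3 0 -0.0005 -0.007 0 0 0; 0.3 0 0 -0.001 0 0 0; 0.3 0 0 0 0 0 0")

```text
clock: 15.85
tool_pos: [0.439, 0.0174, 0.0598]
eef_rot: [-0.131, 3.138, 0.001]
ft_force: [0.8, 0.1, -0.2]
gripper_width: 0.0353
```

jog_arm(series="0.3 0 0 -0.0015 0 0 0; 0.3 0 0 0 0 0 0; 0.6 0 0 0 0 0 0; 0.6 0 0 0 0 0 0; 0.6 0 0 0.03 0 0 0; 0.6 0 0 0.05 0 0 0; 0.6 0 0 0.02 0 0 0")

```text
clock: 16.73
tool_pos: [0.4394, 0.0179, 0.1603]
eef_rot: [-0.133, 3.135, 0.002]
ft_force: [-0.9, -0.4, -0.2]
gripper_width: 0.0529
```

jog_arm(series="0.65 -0.0157 0.0478 0 0 0 -0.02; 0.65 -0.0157 0.0478 0 0 0 -0.02; 0.65 -0.0157 0.0478 0 0 0 -0.02; 0.65 -0.0157 0.0478 0 0 0 -0.02; 0.65 -0.0157 0.0478 0 0 0 -0.02; 0.65 0 0 -0.04 0 0 0; 0.65 0 0 -0.04 0 0 0; 0.65 0 0 0 0 0 0; 0.65 0 0 0 0 0 0")

```text
clock: 17.85
tool_pos: [0.3603, 0.257, 0.0787]
eef_rot: [0.025, 3.141, 0.001]
ft_force: [0.8, -0.3, 1.1]
gripper_width: 0.0568
```

```bash
python3 w.py w6 b
```

```text
17.9 [0.3605 0.2573 0.0791] jaw 89.1 [ 0.001  0.002 -1.   ] [-0.2  0.1  0.5] 0.057 q [ 1.07  0.13 -0.68  0.   -0.75 -2.66]
[317. 253.] [283 213] [351 295] [(array([0.3591, 0.2589]), 55.9, 43.4, -1.0), (array([0.3584, 0.2589]), 55.4, 43.1, -1.0)]
[502. 201.] [461 108] [546 296] [(array([0.3305, 0.3739]), 118.7, 38.2, -0.3), (array([0.3301, 0.3729]), 117.6, 37.9, -0.3)]
[142. 109.] [82 45] [203 172] [(array([0.2697, 0.1598]), 69.4, 69.1, 89.0), (array([0.2698, 0.1606]), 68.8, 68.5, 89.0)]
```

Sheet size and position check out, so I'll shift 1.5 mm and grip.

jog_arm(series="0.65 -0.001 0.0015 -0.04 0 0 0; 0.65 0 0 -0.025 0 0 0; 0.65 0 0 -0.01 0 0 0; 0.65 0 0 -0.001 0 0 0; 0.3 0 0 0 0 0 0; 0.3 0 0 0 0 0 0; 0.3 0 0 0 0 0 0; 0.3 0 0 0 0 0 0", squeeze=12)

```text
clock: 18.9
tool_pos: [0.3592, 0.2586, 0.0025]
eef_rot: [0.024, 3.14, 0.002]
ft_force: [-0.5, 0.0, 7.5]
gripper_width: 0.0436
```

jog_arm(series="0.3 0 0 0.03 0 0 0; 0.3 0 0 0.05 0 0 0; 0.3 0 0 0.05 0 0 0; 0.3 0.0159 -0.0482 0.01 0 0 0.02; 0.3 0.0159 -0.0482 0 0 0 0.02; 0.3 0.0159 -0.0482 0 0 0 0.02; 0.3 0.0159 -0.0482 0 0 0 0.02; 0.3 0.0159 -0.0482 0 0 0 0.02; 0.3 0 0 0 0 0 0; 0.3 0 0 0 0 0 0")

```text
clock: 20.15
tool_pos: [0.4381, 0.0168, 0.1417]
eef_rot: [-0.13, 3.139, 0.0]
ft_force: [-0.7, -0.4, -0.9]
gripper_width: 0.0434
```

```bash
python3 w.py w7
```

```text
20.2 [0.4381 0.0173 0.1417] jaw 94.8 [ 0.  0. -1.] [ 0.2 -0.4 -1. ] 0.0438 q [ 0.49  0.04 -0.61 -0.   -0.92 -1.98]
```

View pics/w7.png

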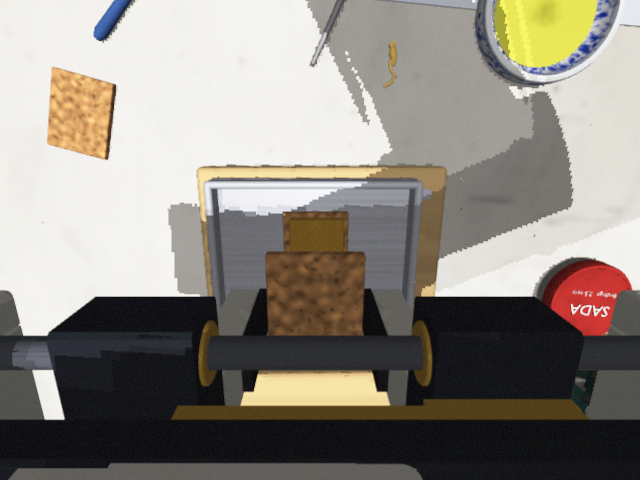

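The plate sits centred on its sheet, with its rear edge at row 219. The tray hasn't moved, and the held sheet is square above it. Lowering.

jog_arm(series="0.3 0 0 -0.04 0 0 0; 0.3 0.001 0.0005 -0.025 0 0 0; 0.3 0 0 -0.007 0 0 0; 0.3 0 0 -0.001 0 0 0; 0.3 0 0 0 0 0 0")

```text
clock: 20.82
tool_pos: [0.4399, 0.0181, 0.0694]
eef_rot: [-0.133, 3.137, 0.001]
ft_force: [-0.2, 0.2, 0.8]
gripper_width: 0.0436
```

```bash
python3 w.py; python3 e.py 283 213 347 213 .055 .028 290 219 343 219 .063 .025 265 254 364 254 .145 .028
```

```text
20.875 [0.4399 0.018  0.0695] jaw 94.8 [ 0.002  0.001 -1.   ] [-0.7 -0.1 -0.5] 0.044 q [ 0.49  0.15 -0.7   0.   -0.72 -1.98]
len 0.0298 yaw 4.8 centre [0.426  0.0176 0.055 ]
len 0.0236 yaw 4.8 centre [0.4239 0.0181 0.063 ]
len 0.0226 yaw 4.8 centre [0.4159 0.0165 0.145 ]
```

jog_arm(series="0.3 0 0 -0.0025 0 0 0; 0.3 0 0 0 0 0 0; 0.6 0 0 0 0 0 0; 0.6 0 0 0 0 0 0; 0.6 0 0 0.03 0 0 0; 0.6 0 0 0.05 0 0 0; 0.6 0 0 0.02 0 0 0")

```text
clock: 21.75
tool_pos: [0.4404, 0.0178, 0.1688]
eef_rot: [-0.132, 3.135, 0.002]
ft_force: [0.2, 1.2, -0.7]
gripper_width: 0.0523
```

jog_arm(series="0.6 -0.0107 -0.0403 0 0 0 0.02; 0.6 -0.0107 -0.0403 0 0 0 0.02; 0.6 -0.0107 -0.0403 0 0 0 0.02; 0.6 -0.0107 -0.0403 0 0 0 0.02; 0.6 -0.0107 -0.0403 0 0 0 0.02; 0.6 -0.0107 -0.0403 0 0 0 0.02; 0.6 -0.0107 -0.0403 0 0 0 0.02; 0.6 0 0 -0.04 0 0 0; 0.6 0 0 -0.04 0 0 0; 0.6 0 0 0 0 0 0; 0.6 0 0 0 0 0 0")

```text
clock: 23.12
tool_pos: [0.3652, -0.2649, 0.0872]
eef_rot: [-0.352, 3.121, -0.001]
ft_force: [0.3, 0.4, 0.2]
gripper_width: 0.0527
```

```bash
python3 w.py w8 b
```

```text
23.175 [ 0.3655 -0.2649  0.0876] jaw 102.9 [ 0.002 -0.001 -1.   ] [-0.3 -0.3  0.5] 0.0523 q [-0.19  0.14 -0.65  0.   -0.78 -1.16]
[456. 273.] [413 232] [505 310] [(array([ 0.3621, -0.1662]), 55.6, 45.3, -10.8), (array([ 0.3614, -0.1672]), 55.1, 44.9, -10.8)]
[315. 251.] [288 216] [342 287] [(array([ 0.3648, -0.2644]), 49.9, 36.0, 12.8), (array([ 0.3641, -0.2645]), 49.5, 35.7, 12.8)]
[405.  81.] [238  36] [579 124] [(array([ 0.2501, -0.2343]), 199.2, 25.1, -84.4), (array([ 0.2504, -0.2347]), 197.5, 24.9, -84.4)]
```

jog_arm(series="0.6 -0.0007 0.0005 -0.04 0 0 0; 0.6 0 0 -0.03 0 0 0; 0.6 0 0 -0.01 0 0 0; 0.6 0 0 -0.0045 0 0 0; 0.3 0 0 0 0 0 0; 0.3 0 0 0 0 0 0; 0.3 0 0 0 0 0 0; 0.3 0 0 0 0 0 0", squeeze=20)

```text
clock: 24.18
tool_pos: [0.3643, -0.2643, 0.0024]
eef_rot: [-0.351, 3.12, -0.001]
ft_force: [-0.8, 1.1, 6.7]
gripper_width: 0.0355
```

jog_arm(series="0.3 0 0 0.03 0 0 0; 0.3 0 0 0.06 0 0 0; 0.3 0 0 0.06 0 0 0; 0.3 0.0107 0.0403 0 0 0 -0.02; 0.3 0.0107 0.0403 0 0 0 -0.02; 0.3 0.0107 0.0403 0 0 0 -0.02; 0.3 0.0107 0.0403 0 0 0 -0.02; 0.3 0.0107 0.0403 0 0 0 -0.02; 0.3 0.0107 0.0403 0 0 0 -0.02; 0.3 0.0107 0.0403 0 0 0 -0.02; 0.3 0 0 0 0 0 0; 0.3 0 0 0 0 0 0")

```text
clock: 25.68
tool_pos: [0.438, 0.0178, 0.1514]
eef_rot: [0.133, -3.138, 0.0]
ft_force: [-0.3, -0.2, -1.4]
gripper_width: 0.0356
```

```bash
python3 w.py w9
```

```text
25.725 [0.438  0.0175 0.1514] jaw 94.8 [-0.001 -0.    -1.   ] [ 0.4 -0.4 -1.1] 0.0353 q [ 0.49  0.03 -0.59 -0.   -0.95 -1.98]
```

View pics/w9.png

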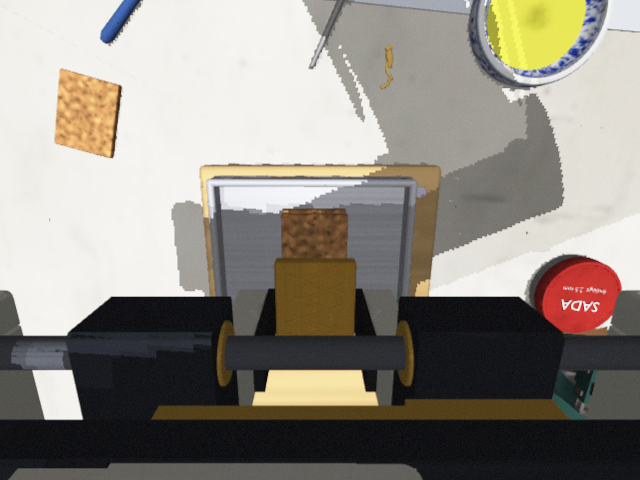

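The pile is centred, with the second sheet's rear edge at row 209 and columns 281–347. The plate is square above it and the tray is where it was.

```bash
python3 e.py 281 209 347 209 .069 .028 275 260 355 260 .155 .025 206 182 416 181 .065 .057
```

```text
len 0.0428 yaw 4.8 centre [0.4363 0.0177 0.069 ]
len 0.0346 yaw 4.8 centre [0.438  0.0185 0.155 ]
len 0.1355 yaw 5.1 centre [0.4482 0.017  0.065 ]
```

jog_arm(series="0.3 0 0 -0.04 0 0 0; 0.3 0.001 0 -0.03 0 0 0; 0.3 0 0 -0.007 0 0 0; 0.3 0 0 -0.002 0 0 0; 0.3 0 0 0 0 0 0")

```text
clock: 26.35
tool_pos: [0.4402, 0.018, 0.0735]
eef_rot: [-0.132, 3.137, 0.001]
ft_force: [0.7, -0.1, -0.2]
gripper_width: 0.0356
```

jog_arm(series="0.3 -0.0015 0 -0.0017 0 0 0; 0.3 0 0 0 0 0 0; 0.6 0 0 0 0 0 0; 0.6 0 0 0 0 0 0; 0.6 0 0 0.03 0 0 0; 0.6 0 0 0.05 0 0 0; 0.6 0.0225 0.0015 0.02 0 0 0; 0.6 0.0225 0.0015 0 0 0 0; 0.6 0 0 0 0 0 0; 0.6 0 0 0 0 0 0")

```text
clock: 27.6
tool_pos: [0.4823, 0.0207, 0.1703]
eef_rot: [0.131, -3.137, 0.001]
ft_force: [-1.2, -1.0, -0.2]
gripper_width: 0.0528
```

```bash
python3 w.py w10; python3 - <<'E'
from h import *
a=cv2.imread('pics/w10.png')[100:340,120:520]; b=grab_frame('scene')[170:410,180:580,::-1]
cv2.imwrite('pics/v10.png',cv2.resize(np.hstack([a,b]),None,fx=1,fy=1))
E
```

```text
27.65 [0.4822 0.0207 0.1704] jaw 94.8 [-0.001 -0.    -1.   ] [-0.5  0.2  0.3] 0.0524 q [ 0.45  0.09 -0.48 -0.   -1.   -1.94]
```

View pics/v10.png

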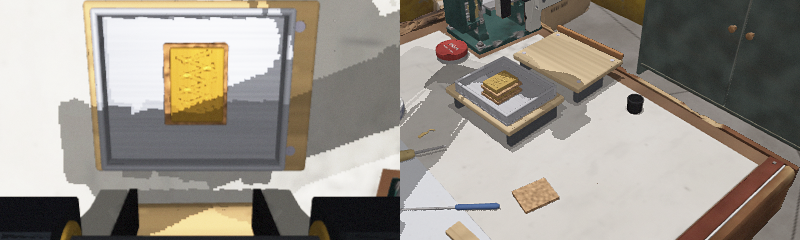

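The pile is in order and flat, the loupe stands upright on the bench, and one spare sheet is left. Tray rim corners in the full wrist frame are about (212,107), (418,107), (218,271) and (412,270).

```bash
python3 - <<'E'
from h import *
c=np.load('last.npz',allow_pickle=True)['c'].item()
A=ray(c,[(212,107),(418,107),(218,271),(412,270)],.065);print(A.round(4).tolist(),A.mean(0).round(4))
print(ray(c,[(285,143),(345,143),(285,224),(346,224)],.077).round(4).tolist())
im=grab_frame('top');cc=calibration('top')
# far stand edge columns: find lip base/rear edge along stand axis
E
```

```text
[[0.3949, -0.0539, 0.065], [0.3837, 0.0812, 0.065], [0.5102, -0.049, 0.065], [0.4974, 0.0953, 0.065]] [0.4465 0.0184 0.065 ]
[[0.4133, -0.0038, 0.077], [0.4101, 0.0348, 0.077], [0.4669, -0.0006, 0.077], [0.4635, 0.0411, 0.077]]
```

jog_arm(series="0.6 0.0015 0.0003 -0.04 0 0 0; 0.6 0 0 -0.04 0 0 0; 0.6 0 0 -0.02 0 0 0; 0.6 0 0 -0.01 0 0 0; 0.6 0 0 -0.004 0 0 0; 0.6 0 0 0 0 0 0")

```text
clock: 28.5
tool_pos: [0.4849, 0.0214, 0.0574]
eef_rot: [-0.132, 3.138, 0.0]
ft_force: [-0.3, -0.3, 0.2]
gripper_width: 0.0524
```

jog_arm(series="0.6 0.002 0.0002 0 0 0 0; 0.6 0.002 0.0002 0 0 0 0; 0.6 0.002 0.0002 0 0 0 0; 0.6 0.002 0.0002 0 0 0 0; 0.6 0.002 0.0002 0 0 0 0; 0.6 0.003 0.0002 0 0 0 0; 0.6 0.004 0.0003 0 0 0 0; 0.6 0.004 0.0003 0 0 0 0; 0.6 0.003 0.0003 0 0 0 0; 0.6 0.001 0 0 0 0 0; 0.6 0 0 0 0 0 0")

```text
clock: 29.88
tool_pos: [0.508, 0.0227, 0.0567]
eef_rot: [0.131, -3.136, 0.001]
ft_force: [-5.7, -0.2, 3.8]
gripper_width: 0.0526
```

```bash
python3 w.py w11
```

```text
29.925 [0.508  0.0227 0.0567] jaw 94.8 [-0.003 -0.001 -1.   ] [-3.9 -0.8  3. ] 0.0522 q [ 0.43  0.27 -0.56 -0.   -0.74 -1.92]
```

View pics/w11.png

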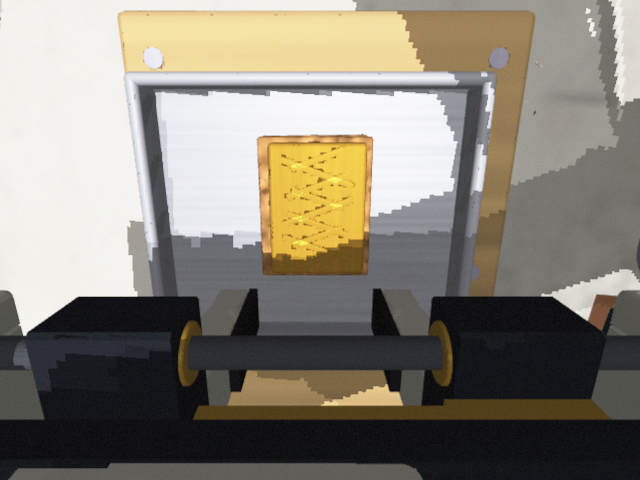

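The tray moves square with the fingers against its front wall, and the pile is undisturbed. I'll keep pushing steadily.

jog_arm(series="0.6 0.003 0.0003 0 0 0 0; 0.6 0.005 0.0004 0 0 0 0; 0.6 0.006 0.0005 0 0 0 0; 0.6 0.006 0.0005 0 0 0 0; 0.6 0.006 0.0005 0 0 0 0; 0.6 0.006 0.0005 0 0 0 0; 0.6 0.006 0.0005 0 0 0 0; 0.6 0.006 0.0005 0 0 0 0; 0.6 0.006 0.0005 0 0 0 0; 0.6 0.005 0.0004 0 0 0 0; 0.6 0.003 0.0003 0 0 0 0; 0.6 0.001 0.0001 0 0 0 0")

```text
clock: 31.42
tool_pos: [0.5687, 0.0284, 0.0568]
eef_rot: [0.132, -3.139, -0.0]
ft_force: [-1.8, -0.5, -1.3]
gripper_width: 0.0528
```

jog_arm(series="0.6 0.003 0.0003 0 0 0 0; 0.6 0.005 0.0004 0 0 0 0; 0.6 0.006 0.0005 0 0 0 0; 0.6 0.006 0.0005 0 0 0 0; 0.6 0.006 0.0005 0 0 0 0; 0.6 0.006 0.0005 0 0 0 0; 0.6 0.006 0.0005 0 0 0 0; 0.6 0.006 0.0005 0 0 0 0; 0.6 0.006 0.0005 0 0 0 0; 0.6 0.005 0.0004 0 0 0 0; 0.6 0.003 0.0003 0 0 0 0; 0.6 0.001 0.0001 0 0 0 0")

```text
clock: 32.92
tool_pos: [0.6276, 0.0333, 0.0569]
eef_rot: [0.132, -3.139, 0.0]
ft_force: [-5.0, -0.4, 3.1]
gripper_width: 0.0525
```

```bash
python3 w.py w12; python3 - <<'E'
from h import *
a=cv2.imread('pics/w12.png')[:340,100:560]; b=grab_frame('scene')[130:470,270:610,::-1]
cv2.imwrite('pics/v12.png',np.hstack([a,b]))
E
```

```text
32.975 [0.6276 0.0333 0.0569] jaw 94.8 [-0. -0. -1.] [-5.  -1.   2.3] 0.0526 q [ 0.36  0.43 -0.3   0.   -0.84 -1.85]
```

View pics/v12.png

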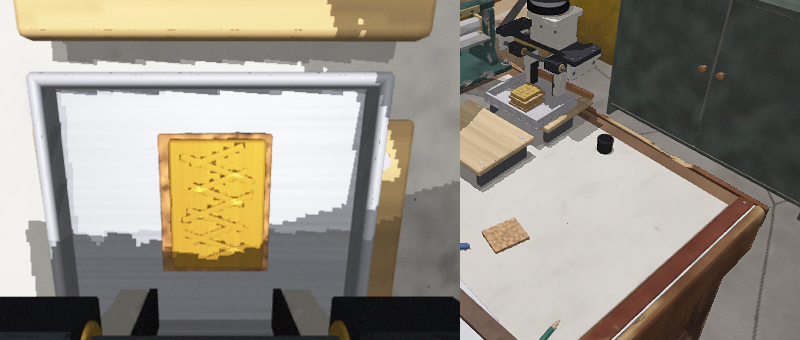

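The tray has crossed the gap square with the pile intact, but its rear still overhangs. I'll continue about 24 mm and then feel for the lip.

jog_arm(series="0.6 0.002 0.0002 0 0 0 0; 0.6 0.004 0.0003 0 0 0 0; 0.6 0.004 0.0003 0 0 0 0; 0.6 0.004 0.0003 0 0 0 0; 0.6 0.004 0.0003 0 0 0 0; 0.6 0.003 0.0003 0 0 0 0; 0.6 0.002 0.0002 0 0 0 0; 0.6 0.001 0.0001 0 0 0 0; 0.6 0 0 0 0 0 0")

```text
clock: 34.15
tool_pos: [0.6517, 0.0353, 0.0569]
eef_rot: [-0.132, 3.139, -0.0]
ft_force: [-4.5, -0.2, 1.6]
gripper_width: 0.0527
```

```bash
python3 w.py w13; python3 - <<'E'
from h import *
d=np.load('last.npz',allow_pickle=True);im=d['im'];c=d['c'].item()
H=hsv(im);V=H[...,2];S=H[...,1]
for u in (250,300,350,400):  # S/V profile along columns around the rear rim and the stand edge
    print(u,[(v,S[v,u],V[v,u]) for v in range(20,90,5)])
E
```

```text
34.2 [0.6517 0.0354 0.0569] jaw 94.8 [ 0. -0. -1.] [-3.5 -0.5  2.4] 0.0529 q [ 0.35  0.47 -0.24  0.   -0.86 -1.84]
250 [(20, np.int64(5), np.int64(241)), (25, np.int64(5), np.int64(241)), (30, np.int64(4), np.int64(240)), (35, np.int64(4), np.int64(241)), (40, np.int64(5), np.int64(241)), (45, np.int64(4), np.int64(242)), (50, np.int64(5), np.int64(242)), (55, np.int64(6), np.int64(244)), (60, np.int64(4), np.int64(243)), (65, np.int64(104), np.int64(226)), (70, np.int64(88), np.int64(241)), (75, np.int64(9), np.int64(235)), (80, np.int64(10), np.int64(231)), (85, np.int64(19), np.int64(133))]
300 [(20, np.int64(3), np.int64(244)), (25, np.int64(4), np.int64(244)), (30, np.int64(5), np.int64(246)), (35, np.int64(4), np.int64(245)), (40, np.int64(4), np.int64(245)), (45, np.int64(3), np.int64(244)), (50, np.int64(4), np.int64(244)), (55, np.int64(3), np.int64(245)), (60, np.int64(4), np.int64(245)), (65, np.int64(102), np.int64(228)), (70, np.int64(89), np.int64(241)), (75, np.int64(9), np.int64(232)), (80, np.int64(9), np.int64(231)), (85, np.int64(19), np.int64(136))]
350 [(20, np.i
[... 258 characters left out ...]
5)), (60, np.int64(5), np.int64(245)), (65, np.int64(98), np.int64(232)), (70, np.int64(89), np.int64(242)), (75, np.int64(7), np.int64(233)), (80, np.int64(7), np.int64(232)), (85, np.int64(14), np.int64(132))]
400 [(20, np.int64(11), np.int64(159)), (25, np.int64(10), np.int64(159)), (30, np.int64(11), np.int64(160)), (35, np.int64(13), np.int64(161)), (40, np.int64(9), np.int64(203)), (45, np.int64(6), np.int64(201)), (50, np.int64(4), np.int64(244)), (55, np.int64(4), np.int64(244)), (60, np.int64(19), np.int64(227)), (65, np.int64(95), np.int64(234)), (70, np.int64(87), np.int64(243)), (75, np.int64(7), np.int64(233)), (80, np.int64(7), np.int64(232)), (85, np.int64(14), np.int64(130))]
```

Wood now shows behind the tray's rear wall in rows 63–73, so the rear is already on the far stand or close to it. I'll creep to the lip.

jog_arm(series="0.6 0.001 0.0001 0 0 0 0; 0.6 0.001 0.0001 0 0 0 0; 0.6 0.001 0.0001 0 0 0 0; 0.6 0.001 0.0001 0 0 0 0; 0.6 0 0 0 0 0 0")

```text
clock: 34.83
tool_pos: [0.6557, 0.0358, 0.0569]
eef_rot: [-0.132, 3.139, 0.0]
ft_force: [-4.6, -0.3, 2.0]
gripper_width: 0.0527
```

```bash
cat > m.py <<'E'
from h import *
c=calibration('wrist');im=grab_frame('wrist');o=observe();H=hsv(im);
for u in (220,300,380):
    s=H[:130,u,1]; w=np.nonzero(s>60)[0]; e0,e1=w.min(),w.max()+1
    S=ray(c,(u,e0),.043)[0];T=ray(c,(u,e1),.063)[0]
    print(u,e0,e1,'stand edge x',S[:2].round(4),'tray rear',T[:2].round(4),'margin mm',round(((T-S)@[.9965,.0837,0])*1000,1))
print(o['clock'],o['tool_pos'].round(4),o['ft_force'].round(1))
E
python3 m.py
```

```text
220 53 72 stand edge x [ 0.5501 -0.0117] tray rear [ 0.5595 -0.0068] margin mm 9.9
300 52 72 stand edge x [0.547  0.0212] tray rear [0.5571 0.0226] margin mm 10.2
380 51 72 stand edge x [0.5439 0.0539] tray rear [0.5547 0.052 ] margin mm 10.6
34.875 [0.6557 0.0358 0.0569] [-4.6 -0.6  2.4]
```

jog_arm(series="0.6 0.001 0.0001 0 0 0 0; 0.6 0.0005 0 0 0 0 0; 0.6 0 0 0 0 0 0")

```text
clock: 35.25
tool_pos: [0.6565, 0.0358, 0.0568]
eef_rot: [0.132, -3.138, 0.0]
ft_force: [-7.4, -0.9, 4.3]
gripper_width: 0.0526
```

jog_arm(series="0.6 0.001 0.0001 0 0 0 0; 0.6 0 0 0 0 0 0")

```text
clock: 35.5
tool_pos: [0.6567, 0.0358, 0.0568]
eef_rot: [0.132, -3.136, 0.0]
ft_force: [-9.4, 0.2, 6.3]
gripper_width: 0.0526
```

```bash
python3 m.py
```

```text
220 51 72 stand edge x [ 0.5503 -0.0117] tray rear [ 0.5606 -0.0068] margin mm 10.7
300 50 72 stand edge x [0.5472 0.0211] tray rear [0.5581 0.0227] margin mm 11.0
380 49 71 stand edge x [0.5441 0.0539] tray rear [0.5554 0.0521] margin mm 11.1
35.55 [0.6567 0.0358 0.0568] [-8.8 -0.4  6.4]
```

The force rose to 9 N with almost no movement, so the tray is against the lip. I'll back off, lift clear and check.

jog_arm(series="0.6 -0.004 -0.0003 0 0 0 0; 0.6 -0.004 -0.0003 0 0 0 0; 0.6 0 0 0 0 0 0; 0.6 0 0 0.02 0 0 0; 0.6 0 0 0.05 0 0 0; 0.6 0 0 0.06 0 0 0; 0.6 0 0 0.06 0 0 0; 0.6 0 0 0 0 0 0")

```text
clock: 36.55
tool_pos: [0.6531, 0.0358, 0.2534]
eef_rot: [-0.132, 3.128, 0.003]
ft_force: [0.4, 0.6, -0.4]
gripper_width: 0.0525
```

```bash
python3 w.py w14
```

```text
36.6 [0.6516 0.0358 0.25  ] jaw 94.8 [ 0.006  0.002 -1.   ] [-0.5  0.2 -1.7] 0.0526 q [ 0.35  0.31 -0.01  0.   -1.25 -1.84]
```

jog_arm(series="0.6 -0.02 -0.05 0 0 0 0; 0.6 -0.02 -0.05 0 0 0 0; 0.6 -0.02 -0.05 0 0 0 0; 0.6 -0.02 -0.05 0 0 0 0; 0.6 -0.02 -0.05 0 0 0 0; 0.6 -0.02 -0.05 0 0 0 0; 0.6 0 0 0 0 0 0; 0.6 0 0 0 0 0 0")

```text
clock: 37.6
tool_pos: [0.5297, -0.2647, 0.2458]
eef_rot: [0.13, -3.138, -0.001]
ft_force: [0.7, 0.9, 0.3]
gripper_width: 0.0528
```

```bash
python3 - <<'E'
from h import *
a=cv2.imread('pics/w14.png')[60:330,140:500]
t=cv2.resize(grab_frame('top')[145:295,240:360,::-1],None,fx=2.4,fy=1.8)
s=grab_frame('scene'); s=s[140:410,250:400,::-1]
cv2.imwrite('pics/v14.png',np.hstack([a,t,s]))
c=np.load('last.npz',allow_pickle=True)['c'].item(); np.set_printoptions(suppress=True)
E
```

```text
(no output)
```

View pics/v14.png

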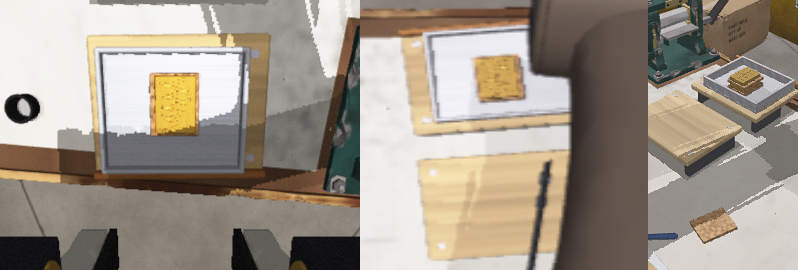

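The tray stands square on the far stand with its front wall at the lip. A strip of wood shows behind it and on both sides, the pile is in order, and the loupe is upright at the left of the wrist view. Handing in.

```bash
python3 -c "
from rig import *
job_done();print(observe()['clock'])"
```

```text
the job is handed in; nothing more can be done
the job is handed in; nothing more can be done
```

The job is done and handed in at about 38 s of robot time, well inside the 210 s limit. `job_done()` gives no verdict, so what follows rests on my own checks.

- **Loupe:** I lifted it out of the tray and stood it upright on the bench, about 75 mm to the right of the far stand.
- **Pile:** Only two plates were present. I packed sheet, plate, sheet, plate while the tray was on the near stand, all centred within about 2 mm. One sheet is left over on the bench.
- **Push:** I slid the tray across with the fingers against the inside of its front wall rather than behind its rear wall, which was closer than the arm reaches with the tool pointing down. The tray was neither gripped nor lifted. I pushed until it met the far lip, where the force rose to about 9 N and the tray stopped moving.

**Last checks:** The final wrist, top and scene views show the tray square and wholly on the far stand, the pile in order, and the loupe upright. In the top view the arm hid part of the tray's right side. I measured 11 mm of wood behind the tray's rear wall, against 12.5 mm expected at the lip. That is within the camera calibration and pixel error, and nothing else disagreed. The tray was never knocked aside.

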